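# Hang the oval hoop in the glazed cabinet

## Task

Pick up the empty oval wooden hoop from the table and hang it on the brass hook inside the open-fronted glass cabinet, tilting it up under the front rail so that it clears the roof and goes over the hook's upturned tip. Let go and wait until it hangs still from the hook, long way down; leave the round hoop where it lies.

Things in the scene. Friction and masses are not known exactly. Their poses are not given: they have to be found in the camera images.
- hoop: Oval embroidery hoop of pale wood (60 g) lying flat, 162 mm long (x) by 102 wide (y), small brass clasp on one long side; rim 9 mm thick, 14 high. Origin: centre, at the underside; z through the opening, up at the start. Both ends alike: mid-rim at x = +-76 mm, 7 mm above the underside. x points ahead within 30 degrees. Grip across the rim at the end near the robot, one finger inside.
- round_hoop: Round embroidery hoop of the same pale wood, 131 mm outside diameter, rim 9 mm thick and 14 mm high, lying flat on the table; a bystander. Origin: its centre at its underside.
- cabinet: Fixed rosewood-framed cabinet with clear roof, sides and back; open front (-x side) faces the robot. 150 mm deep (x), 250 wide (y), 290 high. Origin: centre of the underside; x runs from front to back. Opening 222 mm wide. Floor 12 mm thick, roof underside at z = 278. A front rail (x = -75 to -63) hangs down to z = 233: pass below it, then rise behind it.
- hook: Brass hook at x 35, y 0, z 200 mm of the cabinet (110 behind its front), axes as the cabinet's. Origin: the seat, on top of an 8 mm round level bar along x from the back rail (x = 28) to an upright tip (x = -34 to -26) that rises 22 mm above the seat, 56 mm below the roof. The rim goes down between x = -26 and 24. The hung hoop's origin is about 71 mm below the seat; let go, it sways 2 s.
Not all that is in view belongs to the job. What is shaped like the hoop but black or green is not meant.

How it is judged:
At the end, for the whole second after the job is handed in: The oval hoop hangs on the hook's bar by one end: it bears on the hook, its origin is 55 to 85 mm below the hook's seat and within 40 mm (front to back) and 30 mm (sideways) of being under it, its long axis is within 23 degrees of vertical, and it is at rest (slower than 60 mm/s) (contact force between hoop and hook above 0.1 N and z of hoop in the frame of hook between -0.085 and -0.055 m and x of hoop in the frame of hook between -0.04 and 0.04 m and y of hoop in the frame of hook between -0.03 and 0.03 m and angle between the x axis of hoop and the z axis of cabinet, either way round below 0.4 rad and linear speed of hoop below 0.06 m/s); the robot touches nothing.
It fails at once if the round hoop is moved by more than 30 mm (distance of round_hoop from where it was at the start of the episode above 0.03 m).
It also fails if it takes over 54 s, if anything falls off the work surface, if the arm or the gripper's body presses on something with over 40 N, if the wrist force passes 120 N, or if a joint passes its speed limit or range.

## Robot

A 6-joint arm with a two-finger parallel gripper is mounted at the origin on the work surface. World frame = base frame: x ahead of the robot, y to its left, z up, the work surface at z = 0. Lengths are in m, angles in rad, forces in N, time in s.
With the tool pointing down it reaches from about 0.25 to 0.775 m from the base axis. Payload 4 kg.
Tool frame: the origin (TCP) lies midway between the tips of the shut fingers; the grasp point (between the pads) lies 19 mm behind it (robot.grasp_offset is the distance from the TCP to the grasp point, in m); z points along the fingers, y is the direction in which the jaws open and shut (so a half turn about z gives the same grasp; the last joint's range is limited). The gripper opens to 94 mm and grips with 3 to 60 N. Pads are 16 mm wide; open, the fingers measure 119 mm over their backs; the gripper's body (75 mm by 177 mm) begins 78 mm behind the grasp point.
Start: joints at [-1.322, 0.087, 1.371, -0, 1.684, -0.103], TCP at [0.19, -0.516, 0.206] pointing down, gripper open.
Joint ranges: [-3.1, 3.1], [-0.76, 2.03], [0.27, 2.55], [-1.08, 4.22], [0.17, 2.65], [-2.57, 2.57]. Speed limits (rad/s): [2.79, 2.79, 3.14, 3.14, 3.14, 3.14].

## Interface

Orientations are given as [roll, pitch, yaw] about the fixed x, y, z axes, in that order (R = Rz(yaw) Ry(pitch) Rx(roll)).
In Python, from bench import status, viewer, order, robot gives the robot as it stands. The module is installed in compiled form; this text tells all that it offers.
- The arm moves only by the tool move_arm, never from a script. Its argument "targets" is a list of rows, each a list of 3 entries, a list of its own where there are three numbers: the shift along the tool's x, y, z in mm, then the turn, a rotation vector about the tool's x, y, z in degrees, then the opening, from -1 (shut) to 1 (fully open). A call has 1 to 20 rows; each row is the pose to reach, as a shift and turn from the pose commanded when the call began, along the tool's axes at that moment; what a row does not reach only later rows make up. A row lasts 1/8 s, in which the tool goes at most 62.5 mm and 10.7 degrees, less where a joint would pass 70% of its speed; a pose out of reach is approached as far as the arm can. A call with a gripper value outside its range is refused whole. The fingers move at their own pace and stop on an object; the grip force is fixed at half the most. Time passes only in rows, so rows that repeat a pose let the fingers close. It gives the time, the measured TCP pose, the force and the opening at its end, in the units of the state.
- status.get_obs(): the state, without advancing time (a new reading comes with each control period).
- viewer.snapshot(name): name is "side" or "top"; returns the picture (400x640x3 uint8, red, green, blue); there is no depth.
- viewer.camera_model(name): a dict with "K" (3x3 intrinsics, pixels), "xyz" and "attitude" of the camera in the world. Camera axes: x right, y up, looking along -z (the intrinsics and any distortion apply to the point x, -y, -z); pixel columns grow to the right and rows downward; lengths in m; the calibration is good to about 2 mm. A picture is of the moment at which its call begins. camera_model takes no time and is no camera call.
- order.close_job(): hands the job in, once; it reports no verdict.
The state is a dict: "time": time; "joint_positions": joint angles; "qvel": joint speeds; "joint_torque": joint torques, N m; "tool_pos": TCP position; "ee_rot": TCP orientation; "wrist_force": force on the tool from outside, world axes, zero at the start; "wrist_torque": the same for the moment, N m; "width": finger opening in m.
Only numpy, scipy, OpenCV 4.12 (cv2) and the standard library are available. Lean on these libraries where they do the work, as an engineer would, in place of code of your own. Each camera call takes 0.05 s, during which the arm holds its last target. There are 200 camera calls.

## Working session

There is one attempt and no reset: what is moved stays moved. The work goes in short steps, Python scripts to look and compute and a tool call to move; the robot and the scene stay as the last step left them, time stands still between calls to the robot, and variables do not carry over. Pictures are saved under pics/ and viewed, about 8 in all and at most 12, crops included, and the job is handed in when it is done.

Besides the shell and the picture viewer there is one more tool, called after "Call:" as a command line: name --argument value ..., lists and objects as JSON in quotes. move_arm: Moves the arm, as the interface text tells. Its arguments: {"type":"object","properties":{"targets":{"type":"array"}},"required":["targets"]}

```bash
mkdir -p pics; python3 - <<'E'
from bench import status, viewer, order, robot
import cv2
print(status.get_obs())
for n in("side","top"):
    im=viewer.snapshot(n); cv2.imwrite(f"pics/{n}0.png",im[:,:,::-1]); print(viewer.camera_model(n))
print(robot.grasp_offset)
E
```

```text
{'time': 0.0, 'joint_positions': array([-1.32206701e+00,  8.79661185e-02,  1.37225034e+00, -1.22428462e-06,
        1.68358855e+00, -1.03102071e-01]), 'qvel': array([ 2.67369738e-04,  1.29635215e-03, -1.78849641e-03,  1.30103129e-03,
       -2.12737839e-05,  1.96664773e-04]), 'joint_torque': array([-2.34961226e-04, -3.40185463e+01, -3.02427077e+01,  7.16696517e-02,
        3.30144411e-02, -1.67473645e-04]), 'tool_pos': array([ 0.18939853, -0.51577803,  0.20430009]), 'ee_rot': array([-3.13939192e+00, -2.26484504e-04,  3.51831002e-01]), 'wrist_force': array([ 0.33767951,  0.79078727, -0.08565052]), 'wrist_torque': array([ 0.02160214, -0.02137977, -0.01314697]), 'width': 0.09418512661721103}
{'K': array([[400.2516164 ,   0.        , 325.54204542],
       [  0.        , 400.2516164 , 201.37699836],
       [  0.        ,   0.        ,   1.        ]]), 'xyz': array([-0.00429645,  0.65598805,  0.74551175]), 'attitude': array([ 0.96607701, -0.00977759, -2.59280952])}
{'K': array([[468.56665854,   0.        , 323.07624039],
       [  0.        , 468.56665854, 201.55644923],
       [  0.        ,   0.        ,   1.        ]]), 'xyz': array([ 0.19287003, -0.07700159,  1.37017858]), 'attitude': array([ 0.2137409 ,  0.00583044, -1.64576235])}
0.0188
```

View pics/top0.png

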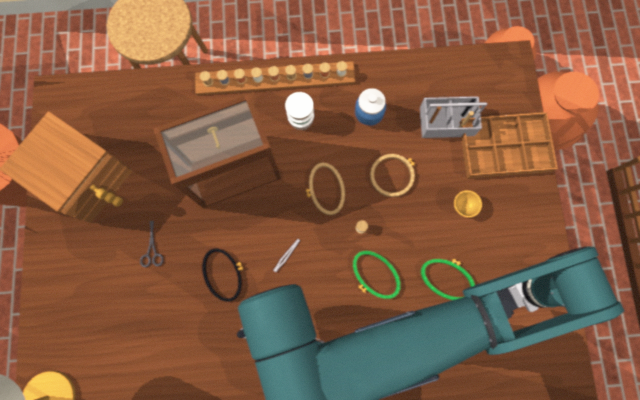

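View pics/side0.png

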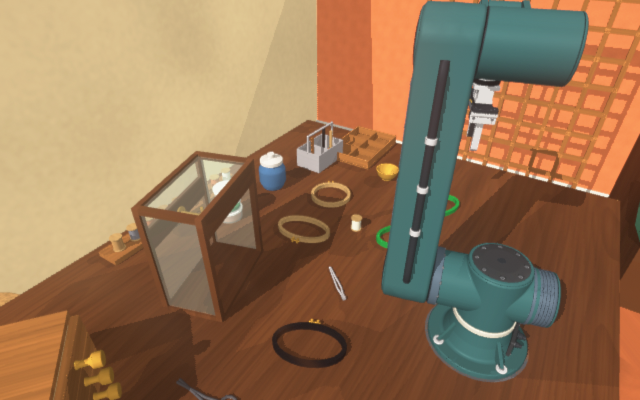

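The oval pale hoop is at about (326,188) in the top view. Other candidates are the round pale hoop (392,175), the black hoop (222,275), and the green hoops (377,275) and (448,280). By the description I choose (326,188). The cabinet is at about (215,150), with its hook at (213,133). I'll check with a close crop.

```bash
cat > h.py <<'E'
import numpy as np, cv2
from scipy.spatial.transform import Rotation as Ro
from scipy.optimize import least_squares
from bench import status, viewer, order, robot
C={n:viewer.camera_model(n) for n in("side","top")}
def proj(n,P):
    c=C[n]; q=(np.atleast_2d(P)-c["xyz"])@Ro.from_euler('xyz',c["attitude"]).as_matrix()
    q=q*[1,-1,-1]; u=q@c["K"].T; return u[:,:2]/u[:,2:]
def ray(n,uv,z):
    c=C[n]; d=np.linalg.inv(c["K"])@[uv[0],uv[1],1]; d=Ro.from_euler('xyz',c["attitude"]).as_matrix()@(d*[1,-1,-1])
    return c["xyz"]+d*(z-c["xyz"][2])/d[2]
E
python3 - <<'E'
from h import *
t=cv2.imread("pics/top0.png"); s=cv2.imread("pics/side0.png")
a=cv2.resize(t[90:220,150:420],(800,385),interpolation=cv2.INTER_CUBIC)
cv2.imwrite("pics/c1.png",a)
b=cv2.resize(s[145:320,125:345],(740,589),interpolation=cv2.INTER_CUBIC)
cv2.imwrite("pics/c2.png",b)
print(ray("top",(326,188),.007),ray("top",(392,175),.007),ray("side",(304,229),.007))
E
```

```text
[ 0.52929955 -0.10308298  0.007     ] [ 0.55432416 -0.30432745  0.007     ] [ 0.52601004 -0.10341022  0.007     ]
```

View pics/c1.png

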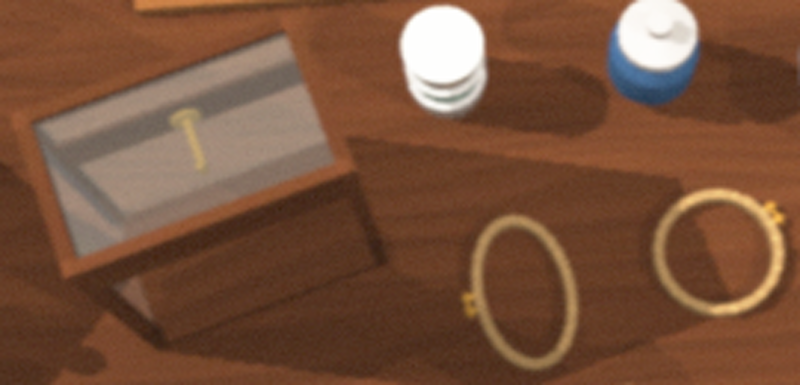

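View pics/c2.png

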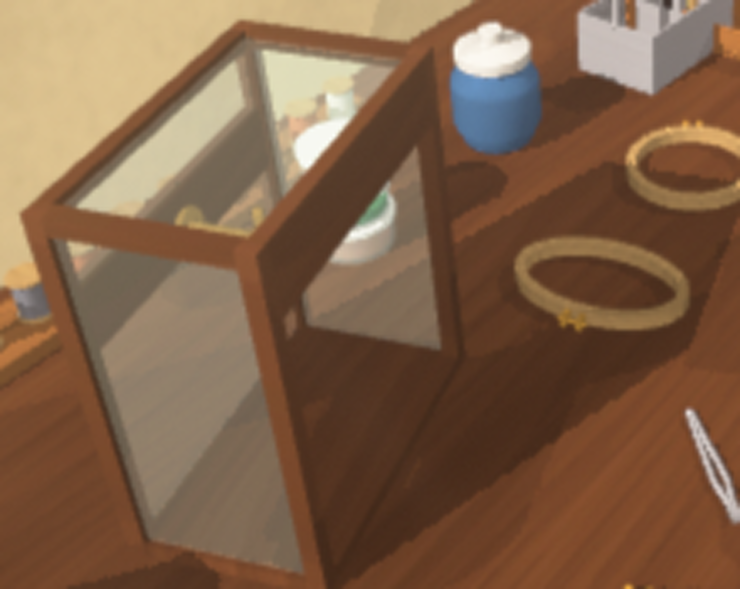

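The crop confirms it: the pale oval has its clasp on its left long side, the round hoop stands separate, and the cabinet corners and hook are clear. Next I fit the cabinet pose and the hoop ellipse.

```bash
python3 - <<'E'
from h import *
k=270/800; T=lambda x,y:(150+x*k,90+y*k); m=220/740; S=lambda x,y:(125+x*m,145+y*m)
f,b,l,r=-.075,.075,.125,-.125
obs=[("top",(f,l,.29),T(65,275)),("top",(f,r,.29),T(355,172)),("top",(b,r,.29),T(288,32)),("top",(b,l,.29),T(15,118)),("top",(f,l,0),T(165,345)),("top",(f,r,0),T(385,265)),
("side",(b,l,.29),S(25,212)),("side",(f,l,.29),S(247,255)),("side",(f,r,.29),S(435,45)),("side",(b,r,.29),S(240,22)),("side",(f,r,0),S(460,355)),("side",(b,l,0),S(145,540))]
def tr(p,X): return Ro.from_euler('z',p[2]).apply(X)+[p[0],p[1],0]
res=lambda p:np.concatenate([proj(n,tr(p,X))[0]-uv for n,X,uv in obs])
o=least_squares(res,[.6,.15,.2],loss='soft_l1'); p=o.x; print(p,np.degrees(p[2]));print(res(p).reshape(-1,2).round(1).tolist())
print("hook seat",tr(p,[[.035,0,.2],[.005,0,.222]]),[(proj(n,tr(p,[[.005,0,.222],[.060,0,.2]])).round(1)).tolist() for n in C])
print("hook tip seen top: crop(203,168)->",T(203,168), "side crop (258,212)->",S(258,212))
np.save("cab.npy",p)
for n,(x0,x1,y0,y1) in {"top":(303,349,158,220),"side":(275,334,210,248)}.items():
    im=cv2.imread(f"pics/{n}0.png")[y0:y1,x0:x1].astype(int)
    M=((im[...,1]>80)).astype(np.uint8)
    cs,_=cv2.findContours(M,cv2.RETR_EXTERNAL,cv2.CHAIN_APPROX_NONE); c=max(cs,key=lambda c:np.ptp(c[:,0,0])*np.ptp(c[:,0,1]))
    (cx,cy),ax,ang=cv2.fitEllipse(c)
    c=c[:,0]+[x0,y0]; W=np.array([ray(n,q,.007)[:2] for q in c]).astype(np.float32)
    e=cv2.fitEllipse(W*1000); print(n,len(c),M.sum(),e)
E
```

```text
[0.60606644 0.17044398 0.29321474] 16.79996696605671
[[-0.3, 0.9], [0.5, -0.5], [2.7, -6.9], [-1.6, -1.5], [-2.9, 1.4], [1.5, -0.8], [-0.9, 0.1], [3.1, -0.2], [0.1, 0.2], [0.8, -1.0], [2.3, 0.4], [-3.8, 3.0]]
hook seat [[0.63957263 0.18056008 0.2       ]
 [0.61085304 0.17188914 0.222     ]] [[[202.2, 206.4], [182.2, 210.5]], [[217.3, 145.2], [212.6, 129.5]]]
hook tip seen top: crop(203,168)-> (218.5125, 146.7) side crop (258,212)-> (201.7027027027027, 208.02702702702703)
top 130 601 ((529.9581298828125, -103.52643585205078), (107.7927474975586, 160.95498657226562), 98.24732971191406)
side 120 653 ((530.9014282226562, -105.72900390625), (117.35950469970703, 164.97618103027344), 92.89073181152344)
```

```bash
python3 - <<'E'
from h import *
p=np.load("cab.npy")
def tr(p,X): return Ro.from_euler('z',p[2]).apply(X)+[p[0],p[1],0]
# hoop fit
def pts(n,x0,x1,y0,y1):
    im=cv2.imread(f"pics/{n}0.png")[y0:y1,x0:x1].astype(int); M=(im[...,1]>80).astype(np.uint8)
    c=max(cv2.findContours(M,cv2.RETR_EXTERNAL,cv2.CHAIN_APPROX_NONE)[0],key=len)[:,0]+[x0,y0]
    return np.array([ray(n,q,.007)[:2] for q in c])
W=pts("top",303,349,158,220)
def r(q):
    d=(W-q[:2])@np.array([[np.cos(q[2]),-np.sin(q[2])],[np.sin(q[2]),np.cos(q[2])]])
    return (np.hypot(d[:,0]/.081,d[:,1]/.051)-1)*.06
o=least_squares(r,[.53,-.104,.1],loss='soft_l1',f_scale=.001);print(o.x,np.degrees(o.x[2]),np.abs(r(o.x)).mean())
c=o.x
print("near mid-rim",c[:2]-.076*np.array([np.cos(c[2]),np.sin(c[2])]))
out=[]
for n,(x0,x1,y0,y1) in {"top":(145,280,80,215),"side":(125,265,145,325)}.items():
    im=cv2.imread(f"pics/{n}0.png"); K=4
    for z in(0,.29):
        q=[(a,b,z) for a,b in((-.075,-.125),(.075,-.125),(.075,.125),(-.075,.125))]
        cv2.polylines(im,[np.int32(proj(n,tr(p,q))*16)],True,(0,255,255) if z else (255,255,0),1,cv2.LINE_AA,4)
    for Q in([(-.03,0,.2),(-.03,0,.222)],[(-.03+.035,0,.222)],[(.035-.03,0,.2),(.063,0,.2)]):
        cv2.polylines(im,[np.int32(proj(n,tr(p,Q))*16)],False,(0,0,255),1,cv2.LINE_AA,4)
    q=im[y0:y1,x0:x1]; s=590/(y1-y0); out.append(cv2.resize(q,None,fx=390/(x1-x0),fy=390/(x1-x0),interpolation=cv2.INTER_CUBIC))
H=max(o.shape[0] for o in out); out=[cv2.copyMakeBorder(o,0,H-o.shape[0],0,0,0) for o in out]
cv2.imwrite("pics/ov.png",np.hstack(out)); print(H)
E
```

```text
[ 0.53016559 -0.1046055   0.1472852 ] 8.438820570515828 0.0017057424555998004
near mid-rim [ 0.45498843 -0.11575875]
501
```

View pics/ov.png

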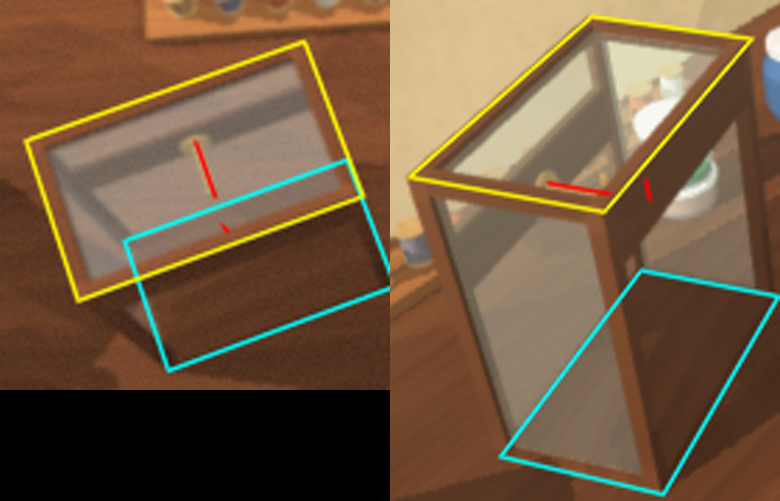

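The overlay matches the cabinet edges and the hook to within about 2 px, and the hook tip lies at cabinet x of about 5 mm. The hoop centre is (0.530, -0.105), turned 8.4°, with its near mid-rim at (0.455, -0.116). I'll move above it.

Call:
move_arm --targets '[[[387,-284,110],[0,0,-78],0.1],[[387,-284,110],[0,0,-78],0.1],[[387,-284,110],[0,0,-78],0.1],[[387,-284,110],[0,0,-78],0.1],[[387,-284,110],[0,0,-78],0.1],[[387,-284,110],[0,0,-78],0.1],[[387,-284,110],[0,0,-78],0.1],[[387,-284,110],[0,0,-78],0.1],[[387,-284,110],[0,0,-78],0.1],[[387,-284,110],[0,0,-78],0.1],[[387,-284,110],[0,0,-78],0.1],[[387,-284,110],[0,0,-78],0.1],[[387,-284,110],[0,0,-78],0.1]]'

```text
time: 1.72
tool_pos: [0.4548, -0.1172, 0.0958]
ee_rot: [3.141, 0.0, 1.711]
wrist_force: [-0.4, 0.2, 0.4]
width: 0.0514
```

```bash
python3 - <<'E'
from h import *
o=status.get_obs(); print(o)
ims=[]
for n in C:
    im=viewer.snapshot(n)[:,:,::-1].copy()
    u=proj(n,[[.455,-.1158,.007],o["tool_pos"]]).round(0).astype(int); print(n,u.tolist())
    x,y=u[0]; x0=max(x-55,0); y0=max(y-75,0); q=im[y0:y0+120,x0:x0+110]; cv2.circle(q,(int(x-x0),int(y-y0)),0,(0,0,255),-1)
    ims.append(cv2.resize(q,(396,432),interpolation=cv2.INTER_CUBIC)); print(x0,y0)
cv2.imwrite("pics/ab.png",np.hstack(ims))
E
```

```text
{'time': 1.725, 'joint_positions': array([-3.72991463e-01, -4.40612777e-02,  1.72445139e+00, -1.66713861e-04,
        1.46055510e+00, -5.13598062e-01]), 'qvel': array([0.00735865, 0.00352732, 0.00202101, 0.00063906, 0.00073629,
       0.00030947]), 'joint_torque': array([-2.08385411e-02, -2.70288599e+01, -2.89108729e+01,  5.50700293e-02,
        4.89185017e-02, -4.87022353e-04]), 'tool_pos': array([ 0.4547836 , -0.11724407,  0.09576805]), 'ee_rot': array([3.14111017e+00, 4.62427535e-04, 1.71142110e+00]), 'wrist_force': array([-0.38703767,  0.24845246,  0.4057138 ]), 'wrist_torque': array([ 0.01673619, -0.09654346,  0.03089129]), 'width': 0.05139274716947652}
side [[327, 235], [327, 210]]
272 160
top [[332, 212], [333, 206]]
277 137
```

View pics/ab.png

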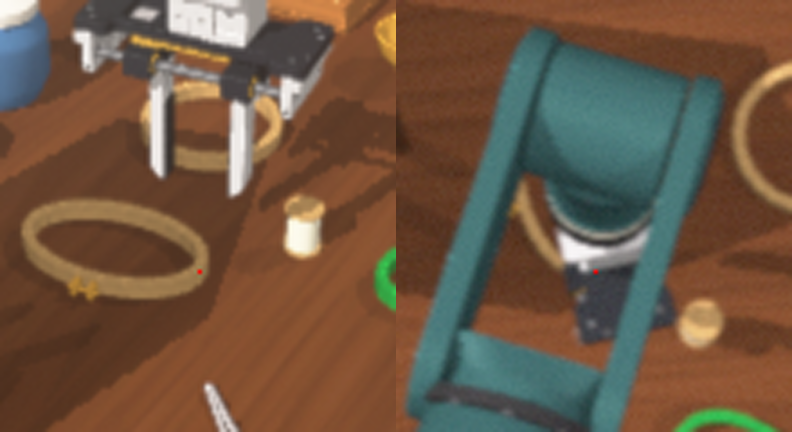

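The crop shows the open fingers above the near end. The computed mid-rim point (327,235) falls on the rim in the side view. Descending and gripping.

Call:
move_arm --targets '[[[1,0,50],[0,0,0],0.1],[[1,0,80],[0,0,0],0.1],[[1,0,92],[0,0,0],0.1],[[1,0,92],[0,0,0],0.1],[[1,0,92],[0,0,0],-1],[[1,0,92],[0,0,0],-1],[[1,0,92],[0,0,0],-1],[[1,0,92],[0,0,0],-1],[[1,0,92],[0,0,0],-1],[[1,0,92],[0,0,0],-1],[[1,0,92],[0,0,0],-1]]'

```text
time: 3.2
tool_pos: [0.4549, -0.1156, 0.0037]
ee_rot: [3.141, 0.0, 1.713]
wrist_force: [-0.5, -0.7, 2.1]
width: 0.0092
```

Gripped, with a width of 9.2 mm. I'll lift, then tilt partway.

Call:
move_arm --targets '[[[0,0,-40],[0,0,0],-1],[[0,0,-80],[0,0,0],-1],[[0,0,-130],[0,0,0],-1],[[0,0,-170],[0,0,0],-1],[[0,0,-170],[-10,0,0],-1],[[0,0,-170],[-20,0,0],-1],[[0,0,-170],[-30,0,0],-1],[[0,0,-170],[-30,0,0],-1],[[0,0,-170],[-30,0,0],-1]]'

```text
time: 4.32
tool_pos: [0.4555, -0.1159, 0.1746]
ee_rot: [2.618, 0.001, 1.713]
wrist_force: [1.8, 0.3, 0.5]
width: 0.009
```

```bash
cat >> h.py <<'E'
p=np.load("cab.npy")
Cz=Ro.from_euler('z',p[2])
def target(xc,zc,th,yc=0.,dy=0.):
    """TCP pose with far mid-rim at cabinet (xc,yc,zc), tilt th deg"""
    t=np.radians(th); Y=np.array([np.cos(t),0,np.sin(t)]); Z=np.array([np.sin(t),0,-np.cos(t)]); X=np.cross(Y,Z)
    R=Cz*Ro.from_matrix(np.c_[X,Y,Z]); far=Cz.apply([xc,yc,zc])+[p[0],p[1],0]
    return far-R.apply([0,.152,-.0033]),R
def rel(P,R):
    o=status.get_obs(); R0=Ro.from_euler('xyz',o["ee_rot"]); 
    return (R0.inv().apply(P-o["tool_pos"])*1000).round(0).tolist(),((R0.inv()*R).as_rotvec(degrees=True)).round(1).tolist()
E
python3 - <<'E'
from h import *
o=status.get_obs(); j=o["joint_positions"]; print(o["tool_pos"],o["ee_rot"],j,o["width"])
# planar calibration
r=np.sqrt(np.hypot(*o["tool_pos"][:2])**2-.0567**2)
L1,L2=.609,.5016
s=j[1]+j[2]; a=s+j[4]
print(r,L1*np.sin(j[1])+L2*np.sin(s),np.degrees(a), o["tool_pos"][2]-(L1*np.cos(j[1])+L2*np.cos(s)))
E
```

```text
[ 0.45549351 -0.11588854  0.17463835] [2.61818898e+00 1.10556982e-03 1.71277197e+00] [-0.64257591 -0.44633138  1.97444774  0.38077539  1.24809255 -0.83953493] 0.008967872184896739
0.4665721792897699 0.2382627560225452 159.06505348026548 -0.3961038108213011
```

```bash
cat > kin.py <<'E'
from h import *
D=[([-1.32206701,.0879661185,1.37225034,0,1.68358855,-.103102071],[.18939853,-.51577803,.20430009],[-3.13939,-.000226,.351831]),
([-.372991463,-.0440612777,1.72445139,-.000166713861,1.4605551,-.513598062],[.4547836,-.11724407,.09576805],[3.14111,.000462,1.711421]),
([-.64257591,-.44633138,1.97444774,.38077539,1.24809255,-.83953493],[.45549351,-.11588854,.17463835],[2.61818898,.00110557,1.71277197])]
Z=lambda a:Ro.from_euler('z',a); Yr=lambda a:Ro.from_euler('y',a)
def fk(j,q,s4=1,s6=1,c=np.pi/2):
    d1,h,e1,L1,e2,L2,d4,Lt=q
    R=Z(j[0]); P=R.apply([0,d1,h]); R=R*Yr(j[1]); P=P+R.apply([e1,0,L1]); R=R*Yr(j[2]); P=P+R.apply([e2,0,L2])
    R=R*Z(s4*j[3]); P=P+R.apply([0,d4,0]); R=R*Yr(j[4]); P=P+R.apply([0,0,Lt]); return P,R*Z(s6*j[5]+c)
E
python3 - <<'E'
from kin import *
for s4 in(1,-1):
  for s6 in(1,-1):
   for c in (np.pi/2,-np.pi/2):
    print(s4,s6,c,[round(np.degrees((Ro.from_euler('xyz',e).inv()*fk(j,np.zeros(8),s4,s6,c)[1]).magnitude()),1) for j,_,e in D])
E
```

```text
1 1 1.5707963267948966 [np.float64(0.0), np.float64(0.0), np.float64(0.0)]
1 1 -1.5707963267948966 [np.float64(180.0), np.float64(180.0), np.float64(180.0)]
1 -1 1.5707963267948966 [np.float64(11.8), np.float64(58.9), np.float64(96.2)]
1 -1 -1.5707963267948966 [np.float64(168.2), np.float64(121.1), np.float64(83.8)]
-1 1 1.5707963267948966 [np.float64(0.0), np.float64(0.0), np.float64(43.6)]
-1 1 -1.5707963267948966 [np.float64(180.0), np.float64(180.0), np.float64(166.5)]
-1 -1 1.5707963267948966 [np.float64(11.8), np.float64(58.9), np.float64(89.9)]
-1 -1 -1.5707963267948966 [np.float64(168.2), np.float64(121.1), np.float64(104.5)]
```

```bash
cat >> kin.py <<'E'
x0=np.array([.057,.1,0,.6,0,.5,0,.45])
f=lambda q:np.concatenate([(fk(j,q)[0]-t)*1e3 for j,t,_ in D]+[(q-x0)*[1,1,5,1,5,1,5,1]*.5])
q=least_squares(f,x0).x
lo=np.array([-3.1,-.76,.27,-1.08,.17,-2.57]);hi=np.array([3.1,2.03,2.55,4.22,2.65,2.57])
def ik(P,R,j0):
    best=None
    for k in range(6):
        st=np.clip(np.array(j0)+np.random.default_rng(k).normal(0,.25*(k>0),6),lo+.03,hi-.03)
        def g(j):
            A,B=fk(j,q); return np.r_[(A-P)*10,(R.inv()*B).as_rotvec()*3]
        s=least_squares(g,st,bounds=(lo+.01,hi-.01))
        if best is None or s.cost<best.cost-1e-9: best=s
        if best.cost<1e-8: break
    return best.x,np.abs(fk(best.x,q)[0]-P).max()*1e3,np.degrees((R.inv()*fk(best.x,q)[1]).magnitude())
E
python3 - <<'E'
from kin import *
print(q.round(4),np.abs(f(q)[:9]).max())
j0=D[2][0]
for pt in((-.16,.20),(-.10,.205),(-.035,.213),(.026,.245),(.028,.21)):
    for th in(20,30,40,50,60,65):
        j,a,b=ik(*target(*pt,th),[.1,-.4,2.1,0,.8,0]); print(pt,th,j.round(2),round(a,1),round(b,1))
E
```

```text
[ 0.0566  0.1526 -0.      0.449   0.1007  0.4998  0.      0.3506] 0.0026996142373780785
(-0.16, 0.2) 20 [-0.04 -0.75  2.13  0.11  1.43 -0.33] 1.4 0.3
(-0.16, 0.2) 30 [-0.06 -0.75  2.21  0.16  1.26 -0.37] 21.5 4.2
(-0.16, 0.2) 40 [-0.11 -0.75  2.31  0.27  1.06 -0.48] 39.4 6.6
(-0.16, 0.2) 50 [-0.29 -0.75  2.46  0.61  0.87 -0.88] 51.7 6.4
(-0.16, 0.2) 60 [-0.35 -0.75  2.54  0.88  0.77 -1.15] 49.7 7.4
(-0.16, 0.2) 65 [-0.3  -0.75  2.54  0.9   0.7  -1.14] 47.7 9.5
(-0.1, 0.205) 20 [ 0.04 -0.58  2.05  0.09  1.34 -0.26] 0.0 0.0
(-0.1, 0.205) 30 [-0.02 -0.7   2.2   0.17  1.14 -0.34] 0.0 0.0
(-0.1, 0.205) 40 [-0.06 -0.75  2.33  0.28  0.93 -0.44] 6.2 0.9
(-0.1, 0.205) 50 [-0.1  -0.75  2.46  0.48  0.68 -0.65] 12.9 1.2
(-0.1, 0.205) 60 [-0.12 -0.72  2.54  0.8   0.5  -0.97] 11.0 2.8
(-0.1, 0.205) 65 [-0.11 -0.6   2.54  1.11  0.4  -1.28] 20.7 4.5
(-0.035, 0.213) 20 [ 0.09 -0.4   1.93  0.07  1.27 -0.22] 0.0 0.0
(-0.035, 0.213) 30 [ 0.05 -0.5   2.09  0.14  1.05 -0.28] 0.0 0.0
(-0.035, 0.213) 40 [ 0.02 -0.56  2.23  0.24  0.8  -0.38] 0.0 0.0
(-0.035, 0.213) 50 [-0.01 -0.56  2.36  0.46  0.54 -0.6 ] 0.
[... 197 characters left out ...]
.0
(0.026, 0.245) 30 [ 0.1  -0.35  1.93  0.11  1.05 -0.23] 0.0 0.0
(0.026, 0.245) 40 [ 0.08 -0.4   2.08  0.2   0.79 -0.31] 0.0 0.0
(0.026, 0.245) 50 [ 0.06 -0.4   2.21  0.38  0.51 -0.49] 0.0 0.0
(0.026, 0.245) 60 [ 0.05 -0.33  2.31  1.03  0.25 -1.14] 0.0 0.0
(0.026, 0.245) 65 [ 0.04 -0.26  2.34  1.84  0.23 -1.95] 0.0 0.0
(0.028, 0.21) 20 [ 0.12 -0.24  1.82  0.06  1.22 -0.19] 0.0 0.0
(0.028, 0.21) 30 [ 0.1  -0.32  1.98  0.12  0.97 -0.24] 0.0 0.0
(0.028, 0.21) 40 [ 0.08 -0.36  2.12  0.22  0.7  -0.33] 0.0 0.0
(0.028, 0.21) 50 [ 0.06 -0.34  2.25  0.46  0.42 -0.57] 0.0 0.0
(0.028, 0.21) 60 [ 0.05 -0.24  2.34  1.5   0.21 -1.62] 0.0 0.0
(0.028, 0.21) 65 [ 0.05 -0.16  2.36  2.25  0.29 -2.38] 0.0 0.0
```

The kinematic model reproduces the three measured poses exactly. The entry at 30° and the hang at 50–55° are both reachable. Now planning the waypoints.

```bash
python3 - <<'E'
from kin import *
for a in ((-.12,.215,28,-.12),(-.105,.210,28,0),(-.035,.213,32,0),(-.025,.245,38,0),(.024,.245,48,0),(.024,.21,54,0)):
    T=target(*a); j,e,b=ik(*T,[0,-.5,2.1,.2,1,-.3]); print(a,j.round(2),round(e,1),rel(*T))
E
```

```text
(-0.12, 0.215, 28, -0.12) [-0.49 -0.62  2.13  0.35  1.3  -0.82] 0.0 ([105.0, -53.0, 8.0], [2.0, 4.3, -7.5])
(-0.105, 0.21, 28, 0) [-0.01 -0.69  2.17  0.15  1.2  -0.33] 0.0 ([226.0, -59.0, 11.0], [2.0, 4.3, -7.5])
(-0.035, 0.213, 32, 0) [ 0.05 -0.51  2.12  0.15  1.   -0.29] 0.0 ([238.0, 3.0, 53.0], [-2.0, 4.5, -7.4])
(-0.025, 0.245, 38, 0) [ 0.04 -0.54  2.14  0.2   0.91 -0.32] 0.0 ([241.0, 29.0, 46.0], [-8.0, 4.9, -7.2])
(0.024, 0.245, 48, 0) [ 0.06 -0.41  2.19  0.33  0.57 -0.44] 0.0 ([251.0, 78.0, 96.0], [-18.0, 5.5, -6.7])
(0.024, 0.21, 54, 0) [ 0.05 -0.33  2.3   0.69  0.31 -0.81] 0.0 ([253.0, 66.0, 141.0], [-24.0, 5.9, -6.4])
```

Call:
move_arm --targets '[[[35,-20,3],[1,2,-3],-1],[[70,-38,6],[2,3,-5],-1],[[105,-53,8],[2,4.3,-7.5],-1],[[105,-53,8],[2,4.3,-7.5],-1],[[145,-55,9],[2,4.3,-7.5],-1],[[185,-57,10],[2,4.3,-7.5],-1],[[226,-59,11],[2,4.3,-7.5],-1],[[226,-59,11],[2,4.3,-7.5],-1],[[226,-59,11],[2,4.3,-7.5],-1],[[226,-59,11],[2,4.3,-7.5],-1]]'

```text
time: 5.58
tool_pos: [0.3786, 0.1003, 0.135]
ee_rot: [2.653, -0.002, 1.861]
wrist_force: [0.3, 0.6, -1.3]
width: 0.0093
```

```bash
python3 - <<'E'
from kin import *
o=status.get_obs(); R=Ro.from_euler('xyz',o["ee_rot"])
a=np.linspace(0,2*np.pi,60)
loc=np.c_[.0465*np.cos(a),.076+.0765*np.sin(a),0*a-.0033]
P=o["tool_pos"]+R.apply(loc)
print(rel(*target(-.105,.21,28)))
ims=[]
for n,(x0,y0,w,h) in {"side":(130,140,240,180),"top":(150,80,240,180)}.items():
    im=viewer.snapshot(n)[:,:,::-1].copy(); im0=im.copy()
    cv2.polylines(im,[np.int32(proj(n,P)*16)],True,(0,0,255),1,cv2.LINE_AA,4)
    im=im[y0:y0+h,x0:x0+w]; ims.append(cv2.resize(im,(400,300),interpolation=cv2.INTER_CUBIC)); ims.append(cv2.resize(im0[y0:y0+h,x0:x0+w],(400,300),interpolation=cv2.INTER_CUBIC))
cv2.imwrite("pics/pre.png",np.vstack([np.hstack(ims[:2]),np.hstack(ims[2:])]))
for b in ((-.035,.213,32,0),(-.025,.245,38,0),(.024,.245,48,0),(.024,.21,54,0)): print(b,rel(*target(*b)))
E
```

```text
([1.0, 1.0, -0.0], [0.0, 0.0, -0.2])
(-0.035, 0.213, 32, 0) ([2.0, 65.0, 40.0], [-4.0, 0.0, -0.3])
(-0.025, 0.245, 38, 0) ([2.0, 91.0, 32.0], [-10.0, 0.0, -0.3])
(0.024, 0.245, 48, 0) ([2.0, 142.0, 81.0], [-20.0, 0.1, -0.2])
(0.024, 0.21, 54, 0) ([2.0, 132.0, 126.0], [-26.0, 0.1, -0.2])
```

View pics/pre.png

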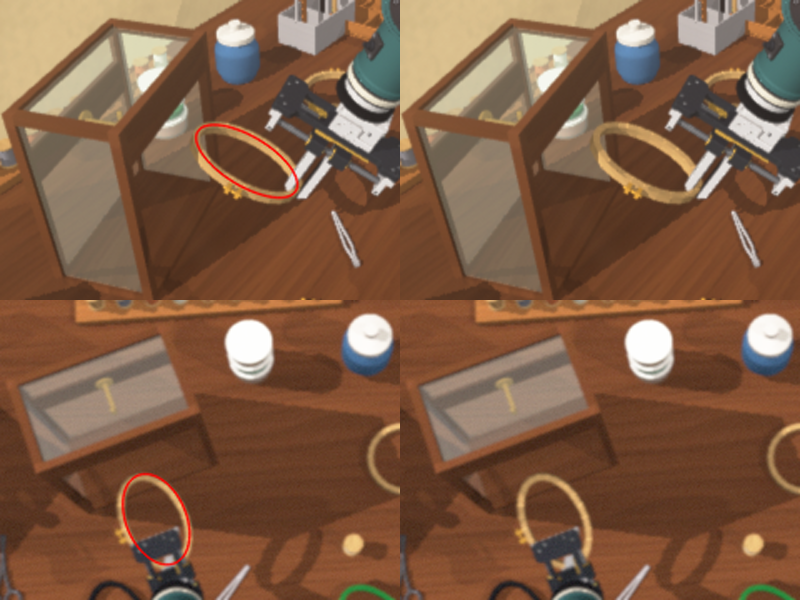

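The held hoop matches the model within about 4 mm, with its far end below the rail and its clasp side slightly low. Entering, rising and passing over the tip.

Call:
move_arm --targets '[[[2,22,13],[-1,0,0],-1],[[2,44,27],[-3,0,0],-1],[[2,65,40],[-4,0,0],-1],[[2,65,40],[-4,0,0],-1],[[2,78,36],[-7,0,0],-1],[[2,91,32],[-10,0,0],-1],[[2,91,32],[-10,0,0],-1],[[2,108,48],[-13,0,0],-1],[[2,125,65],[-17,0,0],-1],[[2,142,81],[-20,0,0],-1],[[2,142,81],[-20,0,0],-1],[[2,142,81],[-20,0,0],-1]]'

```text
time: 7.18
tool_pos: [0.5333, 0.1507, 0.13]
ee_rot: [2.305, -0.002, 1.864]
wrist_force: [-0.1, 0.1, -0.6]
width: 0.0091
```

```bash
python3 - <<'E'
from kin import *
o=status.get_obs(); R=Ro.from_euler('xyz',o["ee_rot"]); print(o["wrist_force"],o["width"],o["joint_positions"].round(2))
far=o["tool_pos"]+R.apply([0,.152,-.0033]); print("far cab",Cz.inv().apply(far-[p[0],p[1],0]))
print(rel(*target(.024,.245,48)))
ims=[]
for n,(x0,y0,w,h) in {"side":(140,140,140,210),"top":(150,80,140,210)}.items():
    im=viewer.snapshot(n)[:,:,::-1].copy()
    ims.append(cv2.resize(im[y0:y0+h,x0:x0+w],(400,600),interpolation=cv2.INTER_CUBIC))
cv2.imwrite("pics/in.png",np.hstack(ims))
for b in ((.024,.225,50,0),(.024,.21,54,0),(.024,.205,54,0)): print(b,rel(*target(*b)))
E
```

```text
[-0.08934562  0.11822932 -0.64924108] 0.009137076570114496 [ 0.06 -0.42  2.19  0.32  0.57 -0.43]
far cab [0.02395104 0.00188421 0.24507183]
([-2.0, -0.0, 0.0], [-0.0, -0.1, -0.1])
(0.024, 0.225, 50, 0) ([-2.0, -16.0, 19.0], [-1.9, -0.1, -0.1])
(0.024, 0.21, 54, 0) ([-2.0, -26.0, 40.0], [-5.9, -0.1, -0.1])
(0.024, 0.205, 54, 0) ([-2.0, -30.0, 43.0], [-5.9, -0.1, -0.1])
```

View pics/in.png

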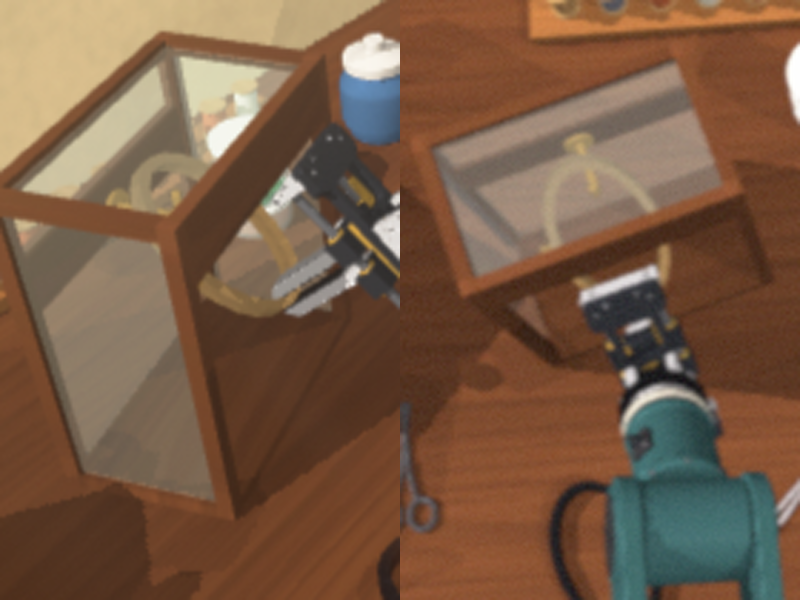

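The far rim, at (590,160) in the right crop, is over the bar, past the tip at (590,185) and short of the back plate. Lowering.

Call:
move_arm --targets '[[[-1,-8,10],[-1,0,0],-1],[[-2,-16,19],[-2,0,0],-1],[[-2,-21,30],[-4,0,0],-1],[[-2,-26,40],[-6,0,0],-1],[[-2,-26,40],[-6,0,0],-1],[[-2,-26,40],[-6,0,0],-1],[[-2,-28,41],[-6,0,0],-1],[[-2,-28,41],[-6,0,0],-1]]'

```text
time: 8.28
tool_pos: [0.546, 0.1526, 0.0828]
ee_rot: [2.197, -0.002, 1.864]
wrist_force: [0.4, -0.5, 0.0]
width: 0.0092
```

```bash
python3 - <<'E'
from kin import *
o=status.get_obs(); R=Ro.from_euler('xyz',o["ee_rot"]); print(o["wrist_force"],o["width"],o["joint_positions"].round(2))
far=o["tool_pos"]+R.apply([0,.152,-.0033]); print("far cab",Cz.inv().apply(far-[p[0],p[1],0]))
for b in ((.022,.204,54,0),(.022,.200,54,0),(.022,.205,58,0),(.022,.204,62,0)): print(b,rel(*target(*b)),ik(*target(*b),o["joint_positions"])[0].round(2))
E
```

```text
[ 3.63849963e-01 -4.85107361e-01  2.80889522e-04] 0.009212943867212924 [ 0.05 -0.32  2.3   0.71  0.3  -0.83]
far cab [2.37301440e-02 1.84942885e-05 2.07905993e-01]
(0.022, 0.204, 54, 0) ([-0.0, -4.0, 1.0], [0.1, -0.0, -0.1]) [ 0.05 -0.32  2.31  0.73  0.3  -0.85]
(0.022, 0.2, 54, 0) ([-0.0, -7.0, 3.0], [0.1, -0.0, -0.1]) [ 0.05 -0.31  2.31  0.75  0.29 -0.88]
(0.022, 0.205, 58, 0) ([-0.0, -3.0, 11.0], [-3.9, -0.0, -0.1]) [ 0.04 -0.28  2.34  1.21  0.23 -1.33]
(0.022, 0.204, 62, 0) ([-0.0, -2.0, 22.0], [-7.9, -0.0, -0.1]) [ 0.04 -0.21  2.36  1.91  0.24 -2.04]
```

Call:
move_arm --targets '[[[0,0,3],[-1,0,0],-1],[[0,-1,5],[-2,0,0],-1],[[0,-2,8],[-3,0,0],-1],[[0,-3,11],[-4,0,0],-1],[[0,-3,11],[-4,0,0],-1],[[0,-3,14],[-5,0,0],-1],[[0,-2,17],[-6,0,0],-1],[[0,-2,20],[-7,0,0],-1],[[0,-2,22],[-8,0,0],-1],[[0,-2,22],[-8,0,0],-1],[[0,-2,22],[-8,0,0],-1]]'

```text
time: 9.65
tool_pos: [0.5629, 0.1582, 0.07]
ee_rot: [2.054, -0.003, 1.865]
wrist_force: [2.7, -0.8, 5.1]
width: 0.0093
```

```bash
python3 - <<'E'
from kin import *
o=status.get_obs(); R=Ro.from_euler('xyz',o["ee_rot"]); print(o["wrist_force"],o["width"],o["joint_positions"].round(2))
far=o["tool_pos"]+R.apply([0,.152,-.0033]); print("far cab",Cz.inv().apply(far-[p[0],p[1],0]))
for b in ((.022,.202,62,0),(.022,.198,62,0)): print(b,rel(*target(*b)),ik(*target(*b),o["joint_positions"])[0].round(2))
E
```

```text
[ 2.70160571 -0.77193328  5.09128121] 0.009258611859354676 [ 0.04 -0.21  2.36  1.92  0.24 -2.05]
far cab [0.02291004 0.0004787  0.20613507]
(0.022, 0.202, 62, 0) ([-1.0, -4.0, 0.0], [0.3, -0.1, -0.1]) [ 0.04 -0.21  2.37  1.94  0.24 -2.07]
(0.022, 0.198, 62, 0) ([-1.0, -8.0, 2.0], [0.3, -0.1, -0.1]) [ 0.04 -0.19  2.37  1.99  0.24 -2.12]
```

In contact with the bar: the wrist reads 5 N upward and the rim is at the expected height. Releasing and backing off.

Call:
move_arm --targets '[[[0,0,0],[0,0,0],-0.2],[[0,0,0],[0,0,0],0.0],[[0,0,0],[0,0,0],0.1],[[0,0,-10],[0,0,0],0.1],[[0,0,-20],[0,0,0],0.1],[[0,0,-30],[0,0,0],0.1],[[0,0,-40],[0,0,0],0.1],[[0,0,-40],[0,0,0],0.1]]'

```text
time: 10.65
tool_pos: [0.5266, 0.1471, 0.085]
ee_rot: [2.06, -0.001, 1.864]
wrist_force: [0.3, -0.2, -0.1]
width: 0.052
```

```bash
python3 - <<'E'
from kin import *
o=status.get_obs(); print(o["wrist_force"],o["width"],o["joint_positions"].round(2))
P,R=o["tool_pos"],Ro.from_euler('xyz',o["ee_rot"])
for sh,t in(([0,0,-30],8),([0,10,-60],18),([0,20,-90],30)):
    T=(P+R.apply(np.array(sh)/1000),R*Ro.from_rotvec([t,0,0],degrees=True)); r=ik(*T,o["joint_positions"]); print(sh,t,r[0].round(2),r[1])
ims=[]
for n,(x0,y0,w,h) in {"side":(140,140,140,210),"top":(150,80,140,210)}.items():
    im=viewer.snapshot(n)[:,:,::-1].copy()
    ims.append(cv2.resize(im[y0:y0+h,x0:x0+w],(400,600),interpolation=cv2.INTER_CUBIC))
cv2.imwrite("pics/rel.png",np.hstack(ims))
E
```

```text
[ 0.34402804 -0.18818922 -0.12344514] 0.052019405913951974 [ 0.   -0.38  2.43  1.47  0.26 -1.6 ]
[0, 0, -30] 8 [ 0.   -0.51  2.37  0.6   0.43 -0.73] 2.220446049250313e-13
[0, 10, -60] 18 [ 0.02 -0.55  2.24  0.29  0.72 -0.41] 1.0824674490095276e-10
[0, 20, -90] 30 [ 0.06 -0.49  2.07  0.15  1.02 -0.28] 1.5731860258938468e-10
```

View pics/rel.png

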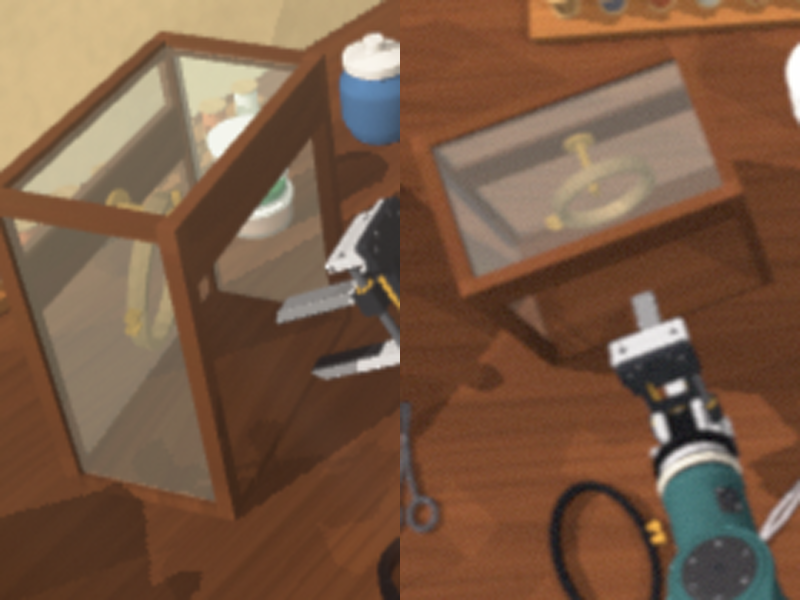

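The hoop hangs on the bar with the fingers free. I'll back off a little and let the sway die out.

Call:
move_arm --targets '[[[0,0,-15],[4,0,0],0.1],[[0,0,-30],[8,0,0],0.1],[[0,5,-45],[13,0,0],0.1],[[0,10,-60],[18,0,0],0.1],[[0,10,-60],[18,0,0],0.1],[[0,10,-60],[18,0,0],0.1],[[0,10,-60],[18,0,0],0.1],[[0,10,-60],[18,0,0],0.1],[[0,10,-60],[18,0,0],0.1],[[0,10,-60],[18,0,0],0.1],[[0,10,-60],[18,0,0],0.1],[[0,10,-60],[18,0,0],0.1],[[0,10,-60],[18,0,0],0.1],[[0,10,-60],[18,0,0],0.1],[[0,10,-60],[18,0,0],0.1],[[0,10,-60],[18,0,0],0.1],[[0,10,-60],[18,0,0],0.1],[[0,10,-60],[18,0,0],0.1],[[0,10,-60],[18,0,0],0.1],[[0,10,-60],[18,0,0],0.1]]'

```text
time: 13.25
tool_pos: [0.4811, 0.1332, 0.1226]
ee_rot: [2.374, -0.002, 1.864]
wrist_force: [-0.4, -0.0, 0.5]
width: 0.0517
```

Call:
move_arm --targets '[[[0,0,0],[0,0,0],0.1],[[0,0,0],[0,0,0],0.1],[[0,0,0],[0,0,0],0.1],[[0,0,0],[0,0,0],0.1],[[0,0,0],[0,0,0],0.1],[[0,0,0],[0,0,0],0.1],[[0,0,0],[0,0,0],0.1],[[0,0,0],[0,0,0],0.1],[[0,0,0],[0,0,0],0.1],[[0,0,0],[0,0,0],0.1],[[0,0,0],[0,0,0],0.1],[[0,0,0],[0,0,0],0.1],[[0,0,0],[0,0,0],0.1],[[0,0,0],[0,0,0],0.1],[[0,0,0],[0,0,0],0.1],[[0,0,0],[0,0,0],0.1]]'

```text
time: 15.25
tool_pos: [0.4812, 0.1332, 0.1226]
ee_rot: [2.374, -0.002, 1.864]
wrist_force: [0.1, -0.0, 0.3]
width: 0.0515
```

```bash
python3 - <<'E'
from kin import *
ref=viewer.snapshot("side").astype(int); rt=viewer.snapshot("top").astype(int)
for k in range(4):
    for _ in range(3): viewer.snapshot("top")
    a=viewer.snapshot("side").astype(int); b=viewer.snapshot("top").astype(int)
    print(status.get_obs()["time"],np.abs(a-ref)[160:310,140:240].mean(),np.abs(a-ref)[160:310,140:240].max(),np.abs(b-rt)[90:190,160:270].max()); 
ims=[cv2.resize(x[y0:y0+210,x0:x0+140].astype(np.uint8)[:,:,::-1],(400,600),interpolation=cv2.INTER_CUBIC) for x,x0,y0 in((a,140,140),(b,150,80))]
cv2.imwrite("pics/fin.png",np.hstack(ims)); print(status.get_obs()["wrist_force"])
E
```

```text
15.6 0.4182888888888889 3 15
15.85 0.4136444444444444 3 16
16.1 0.41286666666666666 3 15
16.35 0.41635555555555553 3 16
[ 0.62216059 -0.28658171 -1.00677573]
```

View pics/fin.png

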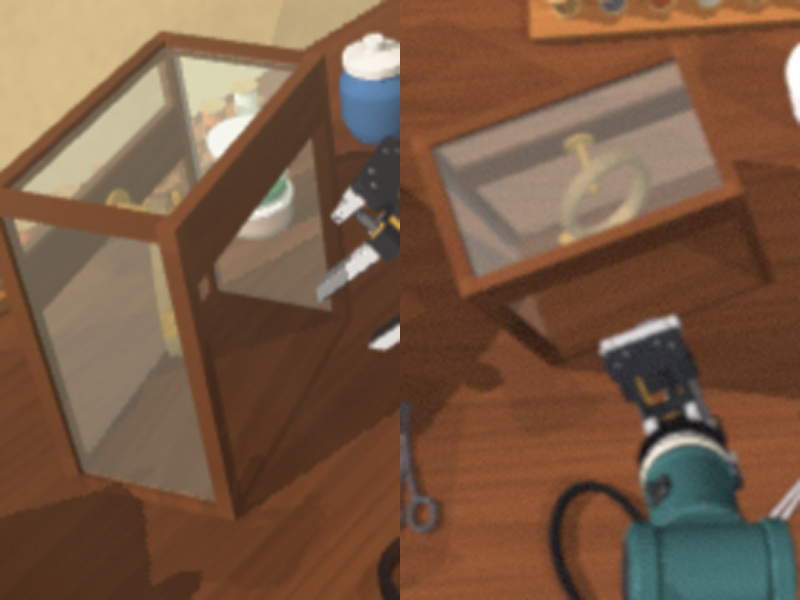

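```bash
python3 - <<'E'
from kin import *
for n,uv in(("side",(200.2,263)),("top",(219,162.5))):
    for z in (.045,.055): print(n,z,Cz.inv().apply(ray(n,uv,z)-[p[0],p[1],0]).round(3))
E
```

```text
side 0.045 [0.04  0.005 0.045]
side 0.055 [0.033 0.014 0.055]
top 0.045 [0.025 0.03  0.045]
top 0.055 [0.021 0.029 0.055]
```

The lower end is almost directly below the bar: roughly 10 mm or less off front-to-back, 5–30 mm sideways, about 10° of tilt at most. The hoop is at rest, so I'm handing in.

```bash
python3 -c "
from bench import order,status
print(order.close_job(),status.get_obs()['time'])"
```

```text
the job is handed in; nothing more can be done
the job is handed in; nothing more can be done
```

The oval hoop is hanging on the brass hook inside the cabinet, long way down, and the job was handed in at about 16 s. No verdict was reported.

I gripped the pale oval hoop at its near end and tilted it in under the front rail. I raised it behind the rail, carried it over the tip, and lowered it until the wrist read 5 N upward from the bar. Then I let go at about 62° and backed the gripper out of the front.

**Last checks:**
- **At rest:** the side view showed no motion over the last 1 s. The top view differed from its first frame by a constant small amount and did not grow.
- **Position:** the hoop's lower end is almost straight under the bar, about 10 mm or less off front to back.
- **Sideways tilt:** the two cameras disagreed here, reading 5–14 mm (side) and 30 mm (top) for the lower end. That means at most about 10° of tilt, and the hoop's centre about 15 mm off at most; both are inside the limits.
- **Robot:** the gripper stands clear of the hoop and the cabinet, with wrist force at about sensor noise. The arm and gripper stayed clear of the round hoop on every move, but I did not measure its position again at the end.

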